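# Mark a wooden leaf in the toggle-clamp jig and set it out

## Task

Mark the pale wooden leaf that lies in the jig: swing the red clamp handle over centre so that the pad locks down on the leaf and stays there when you let go, then swing the handle back fully open and let go, without shifting the leaf in its nest. Then take the leaf out from under the lamp bar and set it down gently, not dropped, flat on the green board inside the painted leaf outline, its point the same way as the outline's; leave the jig open and the orange board's leaf, the glue bottle and the mug where they stand.

Things in the scene. Friction and masses are not known exactly. Their poses are not given: they have to be found in the camera images.
- jig: Fixed marking jig on a grey plate. Origin at bench level under the nest's middle, z up; +x (to the clamp) points to the robot's right (yaw -1.57 +-0.25 rad), so +y points away from it. Plate 12 mm thick, x -80..+105, y -65..+65, an ear to y +140. Four brass pins (8 mm diameter, 10 mm above the plate) at (-57, +-22), (52, +-17) hug the leaf's ends. Clamp bracket x 65..102, y +-28, 80 mm high.
- lamp (a point): Middle of the underside of the fixed white lamp bar above the nest; jig axes. Bar in the jig frame: x -34..-4, y -75..+140, underside 190 mm above the bench, 30 mm thick, on a 20 mm post at (-19, +125). No room for a vertical gripper over the leaf: come in under it from jig -x (the robot's left), the hand leaning 30 to 45 degrees to that side, and back out the same way.
- clamp (a joint): Clamp angle, rad. 0 = open: arm raised 60 degrees, handle leaning to jig +x, 30 degrees above level. Grows as the handle swings up; handle elevation above jig +x = 0.524 + value. At about 1.05 the handle is upright and the pad presses on the leaf's middle. Over-centre spring: drives it open below about 0.5, shut above (4 to 5 N at the grip near the ends); it stays at either end.
- clamp_grip (a point): Middle of the red round handle grip, 18 mm diameter, 77 mm long, free at its end. Moves on an arc of radius 85 mm about clamp_hinge: offset in the jig frame 85 mm x (cos e, 0, sin e), e = handle elevation above jig +x. 112 mm above the bench when open, 155 when clamped. Pinch it across (along jig y) with the fingers pointing down; it can turn between the fingers.
- clamp_hinge (a point): Hinge of the clamp, axis along jig y, at (75, 0, 70) mm in the jig frame; axes as the jig's.
- leaf_mid (a point): Centre (half-way up) of the pale wooden leaf blank: 120 mm long, 50 wide, 28 thick, 70 to 140 g. x runs to its pointed end, z up. Parallel sides from x -35 to +35; round end at -60, point at +60. It starts in the nest, its middle over the jig's origin, 26 mm above the bench, point towards jig +x.
- leaf_tip (a point): Point of the pale leaf, 60 mm ahead of leaf_mid, same axes.
- green_spot (a point): Middle of the white painted leaf outline on the fixed green board (165 x 100 x 6 mm), on its top face 6 mm above the bench. x points along the outline to its pointed end (yaw -1.57 +-0.22 rad), z up. The leaf's middle belongs right above it (20 mm above the bench).
- orange_spot (a point): Middle of the outline on the fixed orange board, same size; a darker finished leaf lies on it. Not to be used.
- spare_mid (a point): Centre of the darker leaf (120 x 50 x 28 mm) lying on the orange board. Leave alone.
- glue: White glue bottle, 56 mm diameter, 140 mm high, origin under its middle. Leave alone.
- mug: Blue mug holding pencils, 72 mm diameter, 90 mm high (pencils to 155 mm), origin under its middle. Leave alone.
Mind the look-alikes: they are no part of the job. Of the things that look like the part that bears green_spot, the smallest one is meant. Leave any blue look-alike of the part that bears leaf_mid alone.

How it is judged:
On the way, in this order (a step that is already met when the one before it is completed fails the run):
1. the clamp is locked down on the leaf by itself, handle let go, leaf still in its nest (value of joint clamp above 1 rad and contact force between the fingers and jig below 0.5 N and distance of leaf_mid from where it was at the start of the episode below 0.01 m), for 0.3 s.
2. the clamp is swung back fully open and let go, leaf still in its nest (value of joint clamp below 0.12 rad and contact force between the fingers and jig below 0.5 N and distance of leaf_mid from where it was at the start of the episode below 0.01 m), for 0.2 s.
At the end, for the whole second after the job is handed in: The pale leaf lies flat and still on the green board, its middle within 15 mm of the outline's middle, lined up with it within 0.2 rad and pointing the same way; the clamp stands open (joint below 0.12 rad) (horizontal distance between leaf_mid and green_spot below 0.015 m and angle between the x axis of leaf_mid and the x axis of green_spot, either way round below 0.2 rad and x of leaf_tip in the frame of green_spot above 0.03 m and z of leaf_mid in the frame of green_spot below 0.018 m and angle between leaf_mid's own z axis and vertical below 0.1 rad and linear speed of leaf below 0.02 m/s and value of joint clamp below 0.12 rad); the robot touches nothing.
It fails at once if the leaf is dropped: it moves faster than 0.5 m/s while the fingers do not hold it (linear speed of leaf above 0.5 m/s and contact force between the fingers and leaf below 0.1 N).
It fails at once if the darker leaf is moved by more than 15 mm (distance of spare_mid from where it was at the start of the episode above 0.015 m).
It fails at once if the glue bottle is moved by more than 20 mm (distance of glue from where it was at the start of the episode above 0.02 m).
It fails at once if the mug is moved by more than 20 mm (distance of mug from where it was at the start of the episode above 0.02 m).
It also fails if it takes over 72 s, if anything falls off the work surface, if the arm or the gripper's body presses on something with over 40 N, if the wrist force passes 120 N, or if a joint passes its speed limit or range.

## Robot

A 6-joint arm with a two-finger parallel gripper is mounted at the origin on the work surface. World frame = base frame: x ahead of the robot, y to its left, z up, the work surface at z = 0. Lengths are in m, angles in rad, forces in N, time in s.
With the tool pointing down it reaches from about 0.35 to 0.725 m from the base axis. Payload 4.3 kg.
Tool frame: the origin (TCP) lies at the very end of the fingers, on their centre line; the grasp point (between the pads) lies 19 mm behind it; z points along the fingers, y is the line along which they close (so a half turn about z gives the same grasp; the last joint's range is limited). The gripper opens to 85 mm and grips with 20 to 120 N. Pads are 22 mm wide; open, the fingers measure 114 mm over their backs; the gripper's body (76 mm by 85 mm) begins 54 mm behind the grasp point. The pads swing forward as they close: fully open they stand 13 mm farther back than shut.
Start: joints at [1.139, 0.377, 0.081, 1.274, 0, 1.46], TCP at [0.182, 0.546, 0.198] pointing down, gripper open.
Joint ranges: [-2.72, 2.72], [-0.84, 1.66], [-1.02, 1.22], [-1.77, 2.12], [-1.37, 1.28], [-3.14, 3.14]. Speed limits (rad/s): [2.57, 2.57, 3.14, 3.14, 3.14, 3.14].

## Interface

Orientations are given as a 3x3 rotation matrix whose columns are the frame's x, y, z axes.
In Python, from workcell import readout, camera, camera_info, workorder, trace gives the robot as it stands.
- The arm moves only by the tool carry_out, never from a script. Its argument "motion" is a list of rows, each a list of 7 numbers: the gripper command: -1 is fully open, 1 is shut, values between are in proportion, then the shift along the tool's x, y, z in mm, then the turn, a rotation vector about the tool's x, y, z in rad. In form: [[fingers, dx, dy, dz, rx, ry, rz], ...]. A call has exactly 8 rows; each row shifts and turns the commanded pose from where the row before left it, along the tool's axes as they then stand; what a row does not reach is not made up. A row lasts 1/12 s, in which the tool goes at most 41.7 mm and 7.16 degrees, less where a joint would pass 70% of its speed; a pose out of reach is approached as far as the arm can. A call with a gripper value outside its range is refused whole. The fingers move at their own pace and stop on an object; "squeeze" is the grip in N (left out, the last holds). Time passes only in rows, so rows that do not move let the fingers close, or fill a call up. It gives the time, the measured TCP pose, the force, the opening and the grip force at its end, in the units of the state.
- readout.sense(): the state, without advancing time (a new reading comes with each control period).
- camera(name): name is "side" or "top" or "wrist"; returns (picture, depth): 384x512x3 uint8, red, green, blue; 384x512 float32, m along the optical axis (not along the pixel's ray), 0 where there is no reading.
- camera_info(name): a dict with "fx", "fy", "cx", "cy" (pixels), "T" (4x4, takes a point from camera to world coordinates). Camera axes: x right, y down, z forward; pixel columns grow to the right and rows downward; lengths in m; the calibration is good to about 2 mm. A picture is of the moment at which its call begins: read the wrist's pose just before it. camera_info takes no time and is no camera call; for the wrist camera it gives the pose at the moment of the call.
- workorder.close_job(): hands the job in; it is judged then, once.
Trained networks look in the newest picture that a camera, given by its name, has taken for a name from the list of things; names that differ only in an ending like _2 or _b are one class to them, and where a whole thing is asked for, a point or a joint stands for the part that bears it (a point fixed in the world has none). Each returns a list of dicts, best first, with "score" (0 to 1); they miss things now and then, are a little off and sometimes report something else, mostly with a low value. They report only what shows in the picture. A call takes as long as a camera call. They do not tell look-alikes from the thing itself.
- trace(camera, name): "mask" (384x512 bool, what is visible of it) and "centre" ([row, column] in pixels, amid what is visible of it).
The state is a dict: "time": time; "qpos": joint angles; "qvel": joint speeds; "joint_efforts": joint torques, N m; "eef_pos": TCP position; "eef_rot": TCP orientation; "ft_force": force on the tool from outside, world axes, zero at the start; "torque": the same for the moment, N m; "opening": opening from 0.0 (shut) to 1.0 (fully open); "grasp_force": force on a finger pad.
Only numpy, scipy, OpenCV 4.12 (cv2) and the standard library are available. Lean on these libraries where they do the work, as an engineer would, in place of code of your own. Each camera call takes 0.05 s, during which the arm holds its last target. There are 200 camera calls.

## Working session

There is one attempt and no reset: what is moved stays moved. The work goes in short steps, Python scripts to look and compute and a tool call to move; the robot and the scene stay as the last step left them, time stands still between calls to the robot, and variables do not carry over. Pictures are saved under pics/ and viewed, at most 10 in all, crops included, and the job is handed in when it is done.

Besides the shell and the picture viewer there is one more tool, called after "Emit:" by a JSON object that holds its "op" and its "data". carry_out: Moves the arm, as the interface text tells. Its arguments: {"type":"object","properties":{"motion":{"type":"array","items":{"type":"array","items":{"type":"number"}}},"squeeze":{"type":"number"}},"required":["motion"]}

```bash
mkdir -p pics
cat > h.py <<'E'
import numpy as np, cv2
from workcell import readout, camera, camera_info, workorder, trace
def cloud(name,depth):
    i=camera_info(name);v,u=np.mgrid[0:384,0:512]
    P=np.stack([(u-i['cx'])/i['fx']*depth,(v-i['cy'])/i['fy']*depth,depth],-1)
    return P@i['T'][:3,:3].T+i['T'][:3,3]
E
python3 - <<'E'
from h import *
for n in ['top','side']:
    im,d=camera(n);cv2.imwrite(f'pics/{n}0.png',im[...,::-1]);np.savez(f'{n}0.npz',im=im,d=d,P=cloud(n,d))
    P=cloud(n,d)
    for t in ['leaf_mid','green_spot','clamp_grip','jig','glue','mug','spare_mid','lamp']:
        try:
            for r in trace(n,t)[:4]:
                m=r['mask']&(d>0);print(n,t,round(r['score'],2),np.round(r['centre']),m.sum(),np.round(np.median(P[m],0),3),np.round(P[m].min(0),3),np.round(P[m].max(0),3))
        except Exception as e: print(n,t,e)
print(readout.sense())
E
```

```text
top leaf_mid 0.74 [205. 226.] 322 [0.37  0.053 0.028] [0.337 0.001 0.007] [0.405 0.109 0.044]
top green_spot 0.86 [249. 328.] 1951 [ 0.202 -0.344  0.009] [ 0.105 -0.468 -0.012] [ 0.302 -0.221  0.022]
top green_spot 0.84 [189. 385.] 1797 [ 0.455 -0.572  0.009] [ 0.383 -0.684 -0.005] [ 0.528 -0.458  0.025]
top green_spot 0.59 [189. 324.] 931 [ 0.45  -0.323  0.007] [ 0.395 -0.404 -0.007] [ 0.503 -0.242  0.022]
top green_spot 0.59 [158. 230.] 140 [0.542 0.051 0.039] [0.519 0.018 0.019] [0.561 0.079 0.053]
top clamp_grip 0.67 [152. 247.] 178 [ 0.564 -0.021  0.115] [ 0.542 -0.1    0.075] [0.587 0.059 0.156]
top jig 0.72 [155. 222.] 1787 [0.555 0.077 0.019] [ 0.466 -0.1   -0.009] [0.69  0.161 0.232]
top glue 0.52 [145. 320.] 208 [ 0.594 -0.295  0.096] [ 0.576 -0.324  0.001] [ 0.66  -0.273  0.15 ]
top mug 0.88 [144. 161.] 365 [0.607 0.319 0.054] [ 0.568  0.282 -0.004] [0.639 0.354 0.158]
top mug 0.73 [160. 229.] 209 [0.541 0.054 0.039] [0.5   0.015 0.005] [0.567 0.134 0.214]
top spare_mid 0.82 [188. 160.] 350 [0.43  0.326 0.034] [ 0.399  0.268 -0.002] [0.464 0.384 0.045]
top lamp 0.63 [154. 
[... 1340 characters left out ...]
+00,
       9.22367547e-06, 1.46048332e+00]), 'qvel': array([ 0.00093756,  0.00120617, -0.00046117, -0.00095085, -0.00011825,
        0.00028581]), 'joint_efforts': array([ 1.40213044e-03, -4.63511360e+01,  2.70159727e+01,  3.51949075e-05,
        1.20951709e-04,  2.31612105e-06]), 'eef_pos': array([0.18187396, 0.54553026, 0.19784393]), 'eef_rot': array([[-9.48669375e-01,  3.16269528e-01,  4.44865618e-05],
       [ 3.16269531e-01,  9.48669368e-01,  1.18488461e-04],
       [-4.72874886e-06,  1.26476118e-04, -9.99999992e-01]]), 'ft_force': array([-0.26618485,  0.07158546, -0.25975231]), 'torque': array([ 0.03592332, -0.01876445,  0.01062067]), 'grasp_force': 0.0, 'opening': 0.9955547264774189}
```

View pics/top0.png

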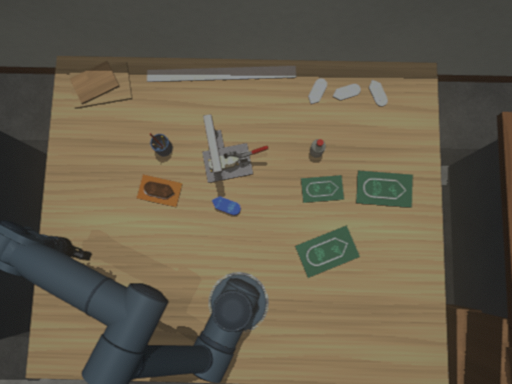

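View pics/side0.png

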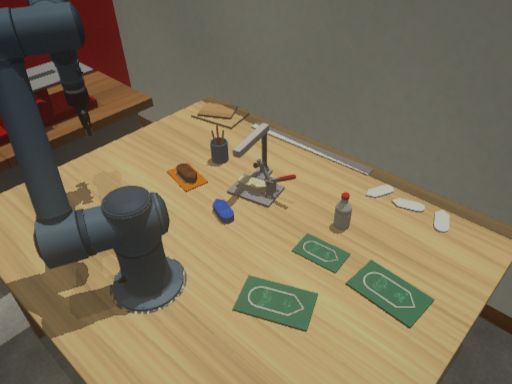

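Top view: jig at about (228,160) px with the pale leaf, red handle at (258,151); the smallest green board is at (322,189), its outline pointing right. The blue look-alike leaf is at (226,206). The side view agrees.

Run:
```python
from h import *
T=np.load('top0.npz');S=np.load('side0.npz')
def rect(p,l):
    (c,s,a)=cv2.minAreaRect(p[:,:2].astype(np.float32)*1000);print(l,len(p),np.round(c),np.round(s),round(a,1))
def pca(p,l):
    c=p.mean(0);w,v=np.linalg.eigh(np.cov((p-c).T));print(l,len(p),np.round(c,3),np.round(v[:,-1],3),'sd',np.round(np.sqrt(w),4))
for n,D in (('top',T),('side',S)):
    P=D['P'];hsv=cv2.cvtColor(D['im'],cv2.COLOR_RGB2HSV).astype(int);h,s,v=[hsv[...,i] for i in range(3)]
    x,y,z=P[...,0],P[...,1],P[...,2]
    g=(h>50)&(h<95)&(s>70)&(x>.37)&(x<.53)&(y<-.22)&(y>-.43)
    g=cv2.morphologyEx(g.astype(np.uint8),cv2.MORPH_CLOSE,np.ones((7,7)))>0
    rect(P[g],n+' green');pca(P[g],n+' greenpca')
    pj=P[(abs(z-.012)<.008)&(s<60)&(x>.44)&(x<.72)&(y>-.08)&(y<.2)];rect(pj,n+' plate')
    r=((h<8)|(h>172))&(s>120)&(x>.5)&(x<.65)&(y>-.15)&(y<.05)&(z>.06);pca(P[r],n+' red')
    b=(z>.195)&(x>.4)&(x<.75)&(y>-.05)&(y<.2);rect(P[b],n+' lamp');pca(P[b],n+' lamp')
```

```text
top green 874 [ 358. -220.] [162. 453.] 42.3
top greenpca 874 [ 0.449 -0.321  0.017] [-0.171  0.129  0.977] sd [0.026  0.0443 0.1403]
top plate 873 [584.  69.] [207. 186.] 13.3
top red 55 [ 0.577 -0.071  0.12 ] [-0.19   0.845 -0.5  ] sd [0.0034 0.0042 0.02  ]
top lamp 506 [573.  97.] [216.  30.] 12.6
top lamp 506 [0.57  0.095 0.219] [-0.975 -0.22  -0.002] sd [0.0049 0.0089 0.063 ]
side green 1037 [  40. -533.] [1066.  174.] 27.0
side greenpca 1037 [ 0.448 -0.328  0.007] [-0.581 -0.534  0.615] sd [0.0197 0.0429 0.068 ]
side plate 625 [584.  68.] [209. 189.] 11.3
side red 43 [ 0.574 -0.074  0.119] [-0.221  0.86  -0.46 ] sd [0.0027 0.0036 0.0217]
side lamp 428 [573.  97.] [222.  33.] 12.5
side lamp 428 [0.561 0.09  0.213] [-0.977 -0.212 -0.012] sd [0.006  0.0102 0.0651]
```

```bash
cat >> h.py <<'E'
from scipy.spatial.transform import Rotation as Ro
J0=np.array([.545,.072,0]);JY=np.radians(-90+12.6)
def jig(x,y,z,J=None):
    o,a=(J0,JY) if J is None else J
    return o+Ro.from_euler('z',a).apply(np.array([x,y,z])/1000)
def tool(yaw,lean=0):
    """tool y = frame y of a frame with this yaw, z down, leaning to frame -x"""
    F=Ro.from_euler('z',yaw).as_matrix()
    l=np.radians(lean);z=np.array([np.sin(l),0,-np.cos(l)]);y=np.array([0,1.,0]);x=np.cross(y,z)
    return F@np.stack([x,y,z],1)
def plan(wps,start=None):
    """wps: (pos, R, nrows)"""
    s=readout.sense();p,R=(s['eef_pos'],Ro.from_matrix(s['eef_rot'])) if start is None else start
    out=[]
    for q,T,n in wps:
        rv=(R.inv()*Ro.from_matrix(T)).as_rotvec();p0,R0=p,R
        for k in range(n):
            w=p0+(q-p0)*(k+1)/n;d=R.inv().apply(w-p)*1000
            out.append([*np.round(d,1),*np.round(rv/n,3)]);
            p=p+R.apply(out[-1][:3])/1000;R=R*Ro.from_rotvec(out[-1][3:])
    for i in range(0,len(out),8): print('[',', '.join(str([float(v) for v in r]) for r in out[i:i+8]),']')
    print('end',np.round(p,4))
E
python3 - <<'E'
from h import *
R=tool(JY)
s=readout.sense();Rs=s['eef_rot'];m=lambda f:(Ro.from_matrix(Rs)*Ro.from_rotvec([0,0,1.028*f])).as_matrix()
plan([(np.array([.40,.10,.32]),m(.7),16),(np.array([.50,-.11,.27]),R,8),(jig(146,0,185),R,8)])
E
```

```text
[ [-21.7, -22.1, -7.6, -0.0, -0.0, 0.045], [-22.8, -21.1, -7.7, -0.0, -0.0, 0.045], [-23.6, -20.1, -7.6, -0.0, -0.0, 0.045], [-24.5, -18.9, -7.6, -0.0, -0.0, 0.045], [-25.4, -17.9, -7.7, -0.0, -0.0, 0.045], [-26.1, -16.7, -7.6, -0.0, -0.0, 0.045], [-26.8, -15.5, -7.7, -0.0, -0.0, 0.045], [-27.5, -14.3, -7.6, -0.0, -0.0, 0.045] ]
[ [-28.2, -13.0, -7.6, -0.0, -0.0, 0.045], [-28.7, -11.8, -7.7, -0.0, -0.0, 0.045], [-29.2, -10.4, -7.6, -0.0, -0.0, 0.045], [-29.6, -9.1, -7.6, -0.0, -0.0, 0.045], [-30.0, -7.8, -7.7, -0.0, -0.0, 0.045], [-30.3, -6.4, -7.6, -0.0, -0.0, 0.045], [-30.6, -5.1, -7.7, -0.0, -0.0, 0.045], [-30.8, -3.7, -7.6, -0.0, -0.0, 0.045] ]
[ [-29.0, -2.5, 6.2, 0.0, -0.0, 0.039], [-29.0, -1.3, 6.3, 0.0, -0.0, 0.039], [-29.1, -0.2, 6.2, 0.0, -0.0, 0.039], [-29.0, 1.0, 6.3, 0.0, -0.0, 0.039], [-29.0, 2.1, 6.2, 0.0, -0.0, 0.039], [-28.9, 3.2, 6.3, 0.0, -0.0, 0.039], [-28.8, 4.3, 6.2, 0.0, -0.0, 0.039], [-28.6, 5.5, 6.3, 0.0, -0.0, 0.039] ]
[ [2.8, 10.4, 10.6, 0.0, -0.0, -0.0], [2.7, 10.5, 10.6, 0.0, -0.0, -0.0], [2.8, 10.4, 10.7, 0.0, -0.0, -0.0], [2.7, 10.5, 10.6, 0.0, -0.0, -0.0], [2.8, 10.4, 10.6, 0.0, -0.0, -0.0], [2.8, 10.4, 10.6, 0.0, -0.0, -0.0], [2.7, 10.5, 10.7, 0.0, -0.0, -0.0], [2.8, 10.4, 10.6, 0.0, -0.0, -0.0] ]
end [ 0.5768 -0.0705  0.185 ]
```

Emit:
{"op": "carry_out", "data": {"motion": [[-1, -22, -22, -8, 0, 0, 0.045], [-1, -23, -21, -8, 0, 0, 0.045], [-1, -24, -20, -8, 0, 0, 0.045], [-1, -24.5, -19, -8, 0, 0, 0.045], [-1, -25.5, -18, -8, 0, 0, 0.045], [-1, -26, -17, -8, 0, 0, 0.045], [-1, -27, -15.5, -8, 0, 0, 0.045], [-1, -27.5, -14.5, -8, 0, 0, 0.045]]}}

```text
time: 1.57
eef_pos: [0.292, 0.3207, 0.2624]
eef_rot: [[-0.775, 0.632, 0.001], [0.632, 0.775, 0.0], [-0.0, 0.001, -1.0]]
ft_force: [0.7, 0.6, -0.1]
opening: 0.999
grasp_force: 0.0
```

Emit:
{"op": "carry_out", "data": {"motion": [[-1, -28, -13, -8, 0, 0, 0.045], [-1, -28.5, -12, -8, 0, 0, 0.045], [-1, -29, -10.5, -8, 0, 0, 0.045], [-1, -29.5, -9, -8, 0, 0, 0.045], [-1, -30, -8, -8, 0, 0, 0.045], [-1, -30.5, -6.5, -8, 0, 0, 0.045], [-1, -30.5, -5, -8, 0, 0, 0.045], [-1, -31, -3.5, -8, 0, 0, 0.045]]}}

```text
time: 2.23
eef_pos: [0.4006, 0.0978, 0.3265]
eef_rot: [[-0.503, 0.864, 0.001], [0.864, 0.503, 0.0], [-0.0, 0.001, -1.0]]
ft_force: [1.5, 0.5, 0.5]
opening: 0.999
grasp_force: 0.0
```

Emit:
{"op": "carry_out", "data": {"motion": [[-1, -29, -2.5, 6, 0, 0, 0.039], [-1, -29, -1.5, 6, 0, 0, 0.039], [-1, -29, 0, 6, 0, 0, 0.039], [-1, -29, 1, 6, 0, 0, 0.039], [-1, -29, 2, 6, 0, 0, 0.039], [-1, -29, 3, 6, 0, 0, 0.039], [-1, -29, 4, 6, 0, 0, 0.039], [-1, -28.5, 5.5, 6, 0, 0, 0.039]]}}

```text
time: 2.9
eef_pos: [0.5002, -0.1125, 0.2776]
eef_rot: [[-0.213, 0.977, 0.0], [0.977, 0.213, 0.0], [0.0, 0.0, -1.0]]
ft_force: [0.6, 1.0, -0.0]
opening: 0.998
grasp_force: 0.0
```

Run:
```python
from h import *
im,d=camera('wrist');P=cloud('wrist',d);np.savez('w1.npz',im=im,d=d,P=P);cv2.imwrite('pics/w1.png',im[...,::-1])
hsv=cv2.cvtColor(im,cv2.COLOR_RGB2HSV).astype(int);h,s,v=[hsv[...,i] for i in range(3)]
r=((h<8)|(h>172))&(s>120)&(P[...,2]>.06)&(P[...,2]<.2)&(P[...,0]>.5)&(d>0)
p=P[r];c=p.mean(0);w,vv=np.linalg.eigh(np.cov((p-c).T));print(len(p),c,vv[:,-1],p.min(0),p.max(0))
print(jig(148.6,0,112),camera_info('wrist')['T'])
```

```text
1424 [ 0.5865267  -0.13912455  0.12262221] [-0.11974497  0.98824405 -0.09505178] [ 0.56616229 -0.31524452  0.09534324] [ 0.61927894 -0.04226986  0.14046434]
[ 0.57741609 -0.07302123  0.112     ] [[ 0.97799873  0.19850294  0.06414872  0.48458769]
 [ 0.20860374 -0.92804578 -0.30857009 -0.03730507]
 [-0.00171912  0.31516282 -0.94903606  0.45184177]
 [ 0.          0.          0.          1.        ]]
```

View pics/w1.png

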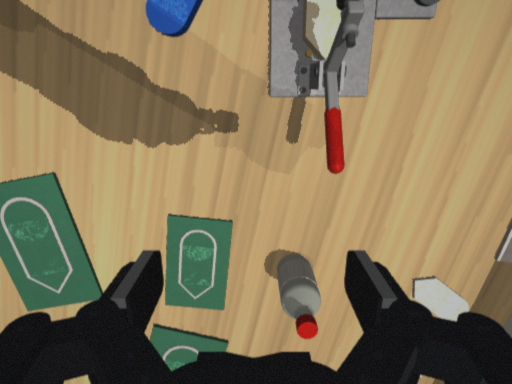

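The wrist view shows the handle at (335,140), the small green board at (200,260) with its outline pointing down in the image, and the bottle at (298,290).

```bash
cat > gm.py <<'E'
from h import *
def green(im,P,d):
    hsv=cv2.cvtColor(im,cv2.COLOR_RGB2HSV).astype(int);h,s,v=[hsv[...,i] for i in range(3)]
    x,y=P[...,0],P[...,1]
    reg=(x>.375)&(x<.525)&(y<-.22)&(y>-.43)&(d>0)
    g=(reg&(h>45)&(h<95)&(s>70)&(abs(P[...,2]-.006)<.015)).astype(np.uint8)
    n,l,st,_=cv2.connectedComponentsWithStats(cv2.morphologyEx(g,cv2.MORPH_CLOSE,np.ones((9,9))))
    k=1+np.argmax(st[1:,4]);b=l==k
    c,si,a=cv2.minAreaRect(P[b][:,:2].astype(np.float32)*1000);print('board',c,si,a)
    o=b&(v>110)&(s<90);o=o&(cv2.erode(b.astype(np.uint8),np.ones((5,5)))>0);q=P[o][:,:2]
    c2,si,a=cv2.minAreaRect(q.astype(np.float32)*1000);print('outline',len(q),c2,si,a)
E
python3 - <<'E'
from gm import *
D=np.load('w1.npz');P,im,d=D['P'],D['im'],D['d'];green(im,P,d)
hsv=cv2.cvtColor(im,cv2.COLOR_RGB2HSV).astype(int);h,s,v=[hsv[...,i] for i in range(3)]
r=((h<8)|(h>172))&(s>120)&(P[...,2]>.06)&(d>0);r[200:]=0
p=P[r];c=p.mean(0);w,vv=np.linalg.eigh(np.cov((p-c).T));print(len(p),c,vv[:,-1],p.min(0),p.max(0))
j=(abs(P[...,2]-.012)<.006)&(s<50)&(d>0);j[110:]=0
pts=P[j];q=(pts-J0)@Ro.from_euler('z',JY).as_matrix();print('plate jig',np.percentile(q,[.5,99.5],axis=0)*1000)
# bottom plate edge direction
e=[]
for u in range(280,370,5):
    vs=np.where(j[:,u])[0]
    if len(vs): e.append(P[vs.max(),u,:2])
e=np.array(e);f=np.polyfit(e[:,0],e[:,1],1);print('edge slope ang',np.degrees(np.arctan(f[0])))
E
```

```text
board (445.4647521972656, -224.47512817382812) (102.396728515625, 368.4668884277344) 3.7243826389312744
outline 711 (451.4873962402344, -214.62054443359375) (67.20185089111328, 354.4424743652344) 0.16182361543178558
1009 [ 0.57874715 -0.07378455  0.11700302] [-0.19382453  0.85263066 -0.48523501] [ 0.56616229 -0.10610345  0.09534324] [ 0.59328363 -0.04226986  0.13303467]
plate jig [[ -4.02442647 -61.91826747   6.97105843]
 [108.27908271 139.19025937  17.28590799]]
edge slope ang 12.101183556704145
```

```bash
sed -i 's/b=l==k/b=(l==k)\&reg/' gm.py
python3 - <<'E'
from gm import *
D=np.load('w1.npz');P,im,d=D['P'],D['im'],D['d'];green(im,P,d)
R=tool(JY);e=lambda t:(jig(75+85*np.cos(t),0,70-19+85*np.sin(t))+np.array([.0005,-.0005,0]),R)
plan([(*((jig(149,0,150)),R),8),(*e(np.radians(30)),8)])
print('swing');plan([(*e(np.radians(30+62*k/16)),1) for k in range(1,17)],(e(np.radians(30))[0],Ro.from_matrix(R)))
E
```

```text
board (452.01007080078125, -325.61328125) (98.86651611328125, 164.4453125) 5.719175338745117
outline 594 (451.92169189453125, -327.1531677246094) (61.148956298828125, 130.37551879882812) 5.263388633728027
[ [3.4, 10.4, 15.7, -0.0, 0.0, -0.001], [3.4, 10.4, 15.6, -0.0, 0.0, -0.001], [3.4, 10.4, 15.7, -0.0, 0.0, -0.001], [3.4, 10.4, 15.7, -0.0, 0.0, -0.001], [3.3, 10.5, 15.6, -0.0, 0.0, -0.001], [3.4, 10.4, 15.7, -0.0, 0.0, -0.001], [3.3, 10.4, 15.7, -0.0, 0.0, -0.001], [3.3, 10.4, 15.6, -0.0, 0.0, -0.001] ]
[ [0.0, 0.1, 7.1, -0.0, 0.0, -0.0], [0.0, 0.0, 7.0, -0.0, 0.0, -0.0], [0.0, 0.1, 7.1, -0.0, 0.0, -0.0], [0.0, 0.0, 7.1, -0.0, 0.0, -0.0], [0.0, 0.1, 7.0, -0.0, 0.0, -0.0], [0.0, 0.1, 7.1, -0.0, 0.0, -0.0], [0.0, 0.0, 7.1, -0.0, 0.0, -0.0], [0.0, 0.1, 7.0, -0.0, 0.0, -0.0] ]
end [ 0.5779 -0.0735  0.0935]
swing
[ [3.0, -0.0, -4.9, 0.0, 0.0, 0.0], [3.4, -0.0, -4.6, 0.0, 0.0, 0.0], [3.7, -0.0, -4.5, 0.0, 0.0, 0.0], [3.9, 0.0, -4.1, 0.0, 0.0, 0.0], [4.3, 0.0, -3.9, 0.0, 0.0, 0.0], [4.5, 0.0, -3.6, 0.0, 0.0, 0.0], [4.7, 0.0, -3.3, 0.0, 0.0, 0.0], [4.9, 0.0, -2.9, 0.0, 0.0, 0.0] ]
[ [5.1, 0.0, -2.7, 0.0, 0.0, 0.0], [5.3, 0.0, -2.2, 0.0, 0.0, 0.0], [5.4, 0.0, -1.9, 0.0, 0.0, 0.0], [5.6, 0.0, -1.6, 0.0, 0.0, 0.0], [5.6, 0.0, -1.1, 0.0, 0.0, 0.0], [5.7, 0.0, -0.8, 0.0, 0.0, 0.0], [5.7, 0.0, -0.4, 0.0, 0.0, 0.0], [5.8, 0.0, 0.1, 0.0, 0.0, 0.0] ]
end [0.5612 0.0012 0.1359]
```

Emit:
{"op": "carry_out", "data": {"motion": [[-1, 3.5, 10.5, 15.5, 0, 0, 0], [-1, 3.5, 10.5, 15.5, 0, 0, 0], [-1, 3.5, 10.5, 15.5, 0, 0, 0], [-1, 3.5, 10.5, 15.5, 0, 0, 0], [-1, 3.5, 10.5, 15.5, 0, 0, 0], [-1, 3.5, 10.5, 16, 0, 0, 0], [-1, 3, 10.5, 16, 0, 0, 0], [-1, 3, 10.5, 15.5, 0, 0, 0]]}}

```text
time: 3.62
eef_pos: [0.5763, -0.0661, 0.152]
eef_rot: [[-0.216, 0.976, -0.0], [0.976, 0.216, 0.0], [0.0, 0.0, -1.0]]
ft_force: [0.2, 0.2, -0.1]
opening: 0.998
grasp_force: 0.0
```

Emit:
{"op": "carry_out", "data": {"motion": [[-1, 0, 0, 10, 0, 0, 0], [-1, 0, 0, 10, 0, 0, 0], [-1, 0, 0, 10, 0, 0, 0], [-1, 0, 0, 10, 0, 0, 0], [-1, 0, 0, 9, 0, 0, 0], [-1, 0, 0, 8, 0, 0, 0], [0.3, 0, 0, 0, 0, 0, 0], [0.3, 0, 0, 0, 0, 0, 0]]}}

```text
time: 4.28
eef_pos: [0.5755, -0.0666, 0.0955]
eef_rot: [[-0.215, 0.977, -0.001], [0.977, 0.215, 0.0], [0.0, -0.001, -1.0]]
ft_force: [-0.4, -0.7, 0.1]
opening: 0.75
grasp_force: 0.0
```

Emit:
{"op": "carry_out", "data": {"motion": [[1, 0, 0, 0, 0, 0, 0], [1, 0, 0, 0, 0, 0, 0], [1, 0, 0, 0, 0, 0, 0], [1, 0, 0, 0, 0, 0, 0], [1, 0, 0, 0, 0, 0, 0], [1, 0, 0, 0, 0, 0, 0], [1, 0, 0, 0, 0, 0, 0], [1, 0, 0, 0, 0, 0, 0]], "squeeze": 25}}

```text
time: 4.95
eef_pos: [0.576, -0.0666, 0.0958]
eef_rot: [[-0.215, 0.977, 0.0], [0.977, 0.215, 0.0], [0.0, 0.0, -1.0]]
ft_force: [-0.5, 0.1, 0.2]
opening: 0.004
grasp_force: 0.0
```

Run:
```python
from h import *
ims=[]
for n in ('wrist','side'):
    im,d=camera(n);P=cloud(n,d)
    hsv=cv2.cvtColor(im,cv2.COLOR_RGB2HSV).astype(int);h,s,v=[hsv[...,i] for i in range(3)]
    r=((h<8)|(h>172))&(s>120)&(P[...,2]>.05)&(P[...,1]>-.2)&(P[...,0]>.5)&(P[...,0]<.65)&(P[...,1]<.1)&(d>0)
    p=P[r]
    if len(p)>5:c=p.mean(0);w,vv=np.linalg.eigh(np.cov((p-c).T));print(n,len(p),c,vv[:,-1],p.min(0),p.max(0))
    ims.append(im if n=='wrist' else cv2.resize(im[120:248,190:361],(512,384)))
cv2.imwrite('pics/w2.png',cv2.resize(np.hstack(ims)[...,::-1],(800,300)))
```

```text
wrist 1656 [ 0.57491997 -0.05081241  0.10989937] [-0.23746833  0.78626311 -0.57043764] [ 0.56454505 -0.06662739  0.09746681] [ 0.58642581 -0.03612562  0.13822874]
side 43 [ 0.57462375 -0.07555901  0.11904948] [-0.17053521  0.8647099  -0.47243467] [ 0.56530228 -0.10423821  0.10019169] [ 0.58696891 -0.0417277   0.13701095]
```

View pics/w2.png

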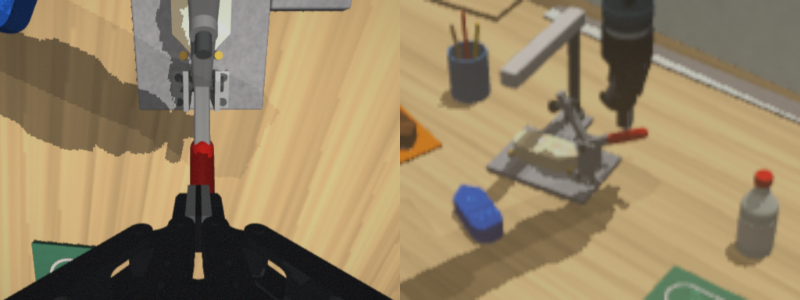

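The image shows the fingers shut and the handle passing beneath or behind them, so it was not pinched. I'm checking the fingertip height against the handle.

Run:
```python
from h import *
for n in ('side','wrist'):
    im,d=camera(n);P=cloud(n,d)
    hsv=cv2.cvtColor(im,cv2.COLOR_RGB2HSV).astype(int);v=hsv[...,2];s=hsv[...,1]
    red=((hsv[...,0]<8)|(hsv[...,0]>172))&(s>120)
    box=(abs(P[...,0]-.576)<.06)&(abs(P[...,1]+.0666)<.045)&(P[...,2]>.06)&(P[...,2]<.2)&(d>0)
    for l,m in(('red',box&red),('dark',box&~red)):
        q=(P[m]-J0)@Ro.from_euler('z',JY).as_matrix()*1000
        print(n,l,len(q))
        for a in range(85,200,10):
            k=q[(q[:,0]>=a)&(q[:,0]<a+10)]
            if len(k)>2: print(a,len(k),'y',np.round(np.percentile(k[:,1],[2,50,98]),1),'z',np.round(np.percentile(k[:,2],[2,50,98]),1))
```

```text
side red 43
115 6 y [-3.5 -2.4  2.3] z [100.4 102.7 106.4]
125 6 y [-12.5  -6.4  -2.3] z [106.8 108.9 113.9]
135 6 y [-10.7  -7.5   1.1] z [107.5 116.6 118. ]
145 6 y [-6.2 -5.2 -1.4] z [114.1 119.1 124.8]
155 7 y [-8.5 -4.  -0.9] z [119.8 124.6 128.8]
165 9 y [-13.5  -4.6  -1. ] z [126.4 132.6 135.5]
175 3 y [-6.5  2.5  4.2] z [123.1 128.7 130.6]
side dark 206
95 9 y [-7.2 -4.5  1.4] z [79.5 85.6 93.9]
105 14 y [-9.9 -5.7  3. ] z [ 85.   92.2 100.2]
115 6 y [-11.1  -7.   -4.6] z [89.2 94.5 99.5]
125 16 y [-44.8  -7.6   0.6] z [ 94.4 135.9 192.4]
135 32 y [-48.1 -13.4   2.2] z [ 96.7 151.6 196.1]
145 100 y [-46.4  -9.4  39.1] z [108.  173.8 198.2]
155 18 y [-20.9  -8.4  20.7] z [112.5 186.9 199.7]
165 7 y [-10.1  -6.2   0.1] z [116.2 120.  126. ]
wrist red 1664
105 135 y [-4.8  2.   9.5] z [ 98.3 102.9 105.3]
115 601 y [-5.9  2.  10.1] z [ 99.9 106.  110.4]
125 662 y [-5.9  2.1 10.4] z [105.8 111.9 134.2]
135 266 y [-5.8  4.9 10.3] z [111.2 115.7 118.2]
wrist dark 18923
95 354 y [-3.6  1.5  7.8] z [91.9 95.2 98.3]
105 329 y [-3.6  2.1  8.4] z [ 96.5  99.7 102.5]
115 1019 y [-16.1  -4.9  15.1] z [102.2 197.5 199.9]
125 12341 y [-42.8  -0.3  42.1] z [139.5 184.4 199.5]
135 1906 y [-34.3  -0.3  33.3] z [158.5 186.  199.8]
145 2973 y [-37.   -0.3  36. ] z [167.  187.8 197.4]
```

Run:
```python
from h import *
s=readout.sense();print(s['eef_pos'],s['opening'],s['grasp_force'],s['ft_force'])
for n in ('wrist','side'):
    i=camera_info(n);Ti=np.linalg.inv(i['T'])
    for off in (0,10,20,30):
        p=s['eef_pos']+[0,0,off/1000];c=Ti[:3,:3]@p+Ti[:3,3];print(n,off,round(i['fx']*c[0]/c[2]+i['cx'],1),round(i['fy']*c[1]/c[2]+i['cy'],1),'depth',round(c[2],3))
im,d=camera('wrist');im2,d2=camera('side')
for r in range(225,300,6): print(r,im[r,248:266:4].tolist(),np.round(d[r,248:266:4],3))
a=cv2.resize(im[190:310,190:350],(400,300),interpolation=0);b=cv2.resize(im2[150:210,250:330],(400,300),interpolation=0)
cv2.imwrite('pics/w3.png',np.hstack([a,b])[...,::-1])
```

```text
[ 0.57598673 -0.06656385  0.09576448] 0.0016302464400987475 0.0 [-0.85784783 -0.24599454  0.4214664 ]
wrist 0 254.5 225.9 depth 0.193
wrist 10 254.5 233.2 depth 0.184
wrist 20 254.5 241.2 depth 0.174
wrist 30 254.6 250.2 depth 0.165
side 0 285.6 180.9 depth 1.567
side 10 285.7 178.7 depth 1.561
side 20 285.8 176.4 depth 1.555
side 30 285.8 174.2 depth 1.548
225 [[100, 27, 22], [105, 22, 23], [108, 23, 21], [108, 25, 18], [102, 21, 16]] [0.173 0.172 0.172 0.172 0.173]
231 [[99, 19, 13], [104, 21, 20], [109, 25, 23], [108, 25, 22], [103, 22, 22]] [0.174 0.172 0.172 0.171 0.171]
237 [[70, 57, 58], [43, 17, 23], [45, 22, 22], [73, 61, 58], [66, 55, 54]] [0.152 0.153 0.153 0.153 0.153]
243 [[68, 69, 68], [18, 15, 22], [26, 25, 25], [66, 68, 67], [65, 67, 65]] [0.147 0.146 0.147 0.147 0.148]
249 [[67, 67, 67], [15, 16, 17], [24, 23, 22], [65, 67, 67], [66, 67, 66]] [0.141 0.141 0.141 0.142 0.143]
255 [[69, 68, 68], [22, 19, 19], [24, 25, 25], [65, 66, 65], [66, 67, 65]] [0.137 0.136 0.135 0.136 0.137]
261 [[65, 66, 66], [16, 14, 18], [15, 19, 16], [65, 67, 66], [66, 67, 66]] [0.131 0.131 0.132 0.132 0.131]
267 [[68, 68, 66], [21, 20, 19], [23, 20, 23], [64, 67, 66], [66, 68, 66]] [0.128 0.128 0.128 0.128 0.127]
273 [[66, 67, 66], [16, 15, 16], [21, 19, 20], [66, 68, 67], [64, 66, 65]] [0.123 0.123 0.124 0.123 0.123]
279 [[85, 85, 86], [25, 26, 27], [30, 29, 30], [88, 88, 88], [37, 37, 39]] [0.121 0.122 0.122 0.    0.117]
285 [[43, 41, 42], [29, 31, 32], [29, 30, 30], [28, 29, 30], [17, 15, 21]] [0.114 0.123 0.122 0.114 0.114]
291 [[18, 21, 23], [29, 27, 30], [23, 27, 27], [24, 24, 27], [21, 22, 24]] [0.116 0.124 0.124 0.11  0.111]
297 [[23, 24, 26], [25, 26, 28], [26, 27, 25], [28, 26, 26], [23, 22, 27]] [0.115 0.125 0.125 0.112 0.108]
```

View pics/w3.png

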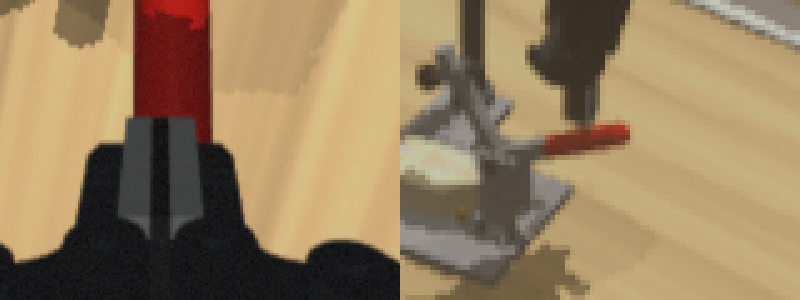

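Run:
```python
from h import *
s=readout.sense();im,d=camera('wrist');P=cloud('wrist',d)
q=(P-s['eef_pos'])@s['eef_rot']*1000
for r in range(228,285,4): print(r,np.round(q[r,246],1),np.round(q[r,262],1),im[r,246])
im,d=camera('side');P=cloud('side',d);q=(P-s['eef_pos'])@s['eef_rot']*1000
for r in range(160,186,2): print(r,[(np.round(q[r,c]).astype(int).tolist(),im[r,c].tolist()) for c in (285,287,289)])
```

```text
228 [  7.1  -4.7 -18.2] [  7.5   4.  -19. ] [94 18 16]
232 [  5.   -4.7 -18.9] [  6.5   4.  -22. ] [92 14 17]
236 [ 11.6  -4.2 -37. ] [ 11.9   3.5 -37.6] [82 40 40]
240 [ 12.   -4.1 -42. ] [ 12.2   3.4 -42.3] [65 66 65]
244 [ 11.7  -4.  -45.4] [ 12.1   3.3 -46.1] [65 65 65]
248 [ 12.2  -3.9 -50. ] [ 12.    3.2 -49.7] [64 66 65]
252 [ 11.9  -3.9 -53.2] [ 11.7   3.2 -52.7] [66 67 66]
256 [ 11.6  -3.8 -56. ] [ 12.3   3.  -57.2] [65 66 65]
260 [ 12.2  -3.7 -60.4] [ 11.7   3.  -59.5] [66 67 68]
264 [ 11.8  -3.6 -62.8] [ 11.9   2.9 -62.9] [66 66 67]
268 [ 12.1  -3.5 -66.3] [ 11.8   2.8 -65.8] [64 66 66]
272 [ 11.   -3.5 -67.5] [ 12.3   2.7 -69.4] [65 66 66]
276 [ 12.3  -3.4 -72.2] [ 11.4   2.7 -70.9] [77 78 77]
280 [ 12.2  -3.4 -74.7] [ 13.3   2.6 -76.3] [71 70 72]
284 [ 13.4  -3.2 -78.9] [ 12.7   2.5 -77.9] [19 22 22]
160 [([-2, -14, -101], [59, 51, 38]), ([-11, -16, -105], [58, 50, 36]), ([-17, -14, -105], [58, 49, 36])]
162 [([-6, -20, -97], [59, 51, 39]), ([-12, -18, -98], [59, 50, 38]), ([-12, -2, -88], [60, 50, 38])]
164 [([-2, -13, -83], [60, 51, 37]), ([-8, -10, -83], [59, 50, 37])
[... 360 characters left out ...]
62, 53, 39]), ([-8, -6, -46], [81, 74, 65]), ([-8, 8, -37], [149, 131, 98])]
174 [([-3, -12, -39], [95, 81, 61]), ([-10, -10, -41], [95, 85, 71]), ([64, 158, 94], [183, 146, 104])]
176 [([3, 1, -20], [128, 69, 48]), ([-7, -5, -28], [112, 51, 35]), ([-13, -1, -27], [145, 52, 37])]
178 [([-1, -7, -18], [103, 51, 36]), ([-8, -6, -20], [99, 52, 34]), ([-16, -7, -23], [97, 50, 33])]
180 [([-3, -12, -13], [120, 82, 56]), ([-10, -9, -13], [152, 124, 85]), ([-16, -5, -13], [167, 136, 95])]
182 [([55, 104, 95], [196, 173, 124]), ([50, 112, 99], [196, 171, 123]), ([46, 122, 104], [194, 168, 120])]
184 [([47, 89, 92], [196, 174, 125]), ([42, 98, 96], [196, 173, 125]), ([38, 106, 100], [197, 174, 126])]
```

The shut finger ends are about 35 mm short of the reported TCP (both cameras agree), so the fingers closed just above the handle. I'll use the measured tip offset: open, descend 40 mm more, and pinch.

Emit:
{"op": "carry_out", "data": {"motion": [[-1, 0, 0, 0, 0, 0, 0], [-1, 0, 0, 0, 0, 0, 0], [-1, 0, 0, 0, 0, 0, 0], [-1, 0, 0, 0, 0, 0, 0], [-1, -3, 1, 10, 0, 0, 0], [-1, -3, 0, 10, 0, 0, 0], [-1, 0, 0, 10, 0, 0, 0], [-1, 0, 0, 10, 0, 0, 0]]}}

```text
time: 6.02
eef_pos: [0.5777, -0.0724, 0.0541]
eef_rot: [[-0.215, 0.977, -0.001], [0.977, 0.215, 0.0], [0.001, -0.001, -1.0]]
ft_force: [-0.4, -1.0, -0.8]
opening: 1.002
grasp_force: 0.0
```

Emit:
{"op": "carry_out", "data": {"motion": [[1, 0, 0, 0, 0, 0, 0], [1, 0, 0, 0, 0, 0, 0], [1, 0, 0, 0, 0, 0, 0], [1, 0, 0, 0, 0, 0, 0], [1, 0, 0, 0, 0, 0, 0], [1, 0, 0, 0, 0, 0, 0], [1, 0, 0, 0, 0, 0, 0], [1, 0, 0, 0, 0, 0, 0]], "squeeze": 25}}

```text
time: 6.68
eef_pos: [0.5802, -0.072, 0.0567]
eef_rot: [[-0.216, 0.976, 0.004], [0.976, 0.216, 0.0], [-0.0, 0.004, -1.0]]
ft_force: [4.7, 1.9, -0.4]
opening: 0.201
grasp_force: 26.9
```

Emit:
{"op": "carry_out", "data": {"motion": [[1, 3, 0, -5, 0, 0, 0], [1, 3.5, 0, -4.5, 0, 0, 0], [1, 3.5, 0, -4.5, 0, 0, 0], [1, 4, 0, -4, 0, 0, 0], [1, 4.5, 0, -4, 0, 0, 0], [1, 4.5, 0, -3.5, 0, 0, 0], [1, 4.5, 0, -3.5, 0, 0, 0], [1, 5, 0, -3, 0, 0, 0]]}}

```text
time: 7.35
eef_pos: [0.5733, -0.0419, 0.0882]
eef_rot: [[-0.215, 0.977, 0.003], [0.977, 0.215, -0.003], [-0.004, 0.003, -1.0]]
ft_force: [7.1, -1.9, -5.9]
opening: 0.203
grasp_force: 30.1
```

Emit:
{"op": "carry_out", "data": {"motion": [[1, 5, 0, -2.5, 0, 0, 0], [1, 5.5, 0, -2, 0, 0, 0], [1, 5.5, 0, -2, 0, 0, 0], [1, 5.5, 0, -1.5, 0, 0, 0], [1, 5.5, 0, -1, 0, 0, 0], [1, 5.5, 0, -1, 0, 0, 0], [1, 5.5, 0, -0.5, 0, 0, 0], [1, 5.5, 0, 0, 0, 0, 0]]}}

```text
time: 8.02
eef_pos: [0.5637, 0.0014, 0.0994]
eef_rot: [[-0.215, 0.977, 0.004], [0.977, 0.215, -0.002], [-0.003, 0.003, -1.0]]
ft_force: [5.2, 0.5, 0.9]
opening: 0.205
grasp_force: 31.3
```

Emit:
{"op": "carry_out", "data": {"motion": [[0, 0, 0, 0, 0, 0, 0], [0, 0, 0, 0, 0, 0, 0], [0, 0, 0, 0, 0, 0, 0], [0, 0, 0, 0, 0, 0, 0], [0, 0, 0, 0, 0, 0, 0], [0, 0, 0, 0, 0, 0, 0], [0, 0, 0, 0, 0, 0, 0], [0, 0, 0, 0, 0, 0, 0]]}}

```text
time: 8.68
eef_pos: [0.5618, 0.0019, 0.0983]
eef_rot: [[-0.215, 0.977, -0.0], [0.977, 0.215, 0.0], [0.0, -0.0, -1.0]]
ft_force: [-0.3, -0.5, -0.3]
opening: 0.499
grasp_force: 0.0
```

Run:
```python
from h import *
im,d=camera('wrist');P=cloud('wrist',d);im2,d2=camera('side');P2=cloud('side',d2)
s=readout.sense();print(s['ft_force'],s['opening'])
for P,im,d in((P,im,d),(P2,im2,d2)):
    hsv=cv2.cvtColor(im,cv2.COLOR_RGB2HSV).astype(int);h,sa=hsv[...,0],hsv[...,1]
    r=((h<8)|(h>172))&(sa>120)&(P[...,2]>.06)&(d>0)&(abs(P[...,0]-.56)<.06)&(abs(P[...,1]+.02)<.1)
    q=(P[r]-J0)@Ro.from_euler('z',JY).as_matrix()*1000
    if len(q): print(len(q),np.round(np.percentile(q,[3,50,97],axis=0),1))
a=cv2.resize(im2[110:218,180:324],(400,300));cv2.imwrite('pics/w4.png',np.hstack([cv2.resize(im,(400,300)),a])[...,::-1])
```

```text
[-0.59645768  0.35705894  0.26446944] 0.49873059249909213
4572 [[ 64.2  -5.3 128.1]
 [ 66.4   2.2 175.9]
 [ 75.1   9.8 190.1]]
```

View pics/w4.png

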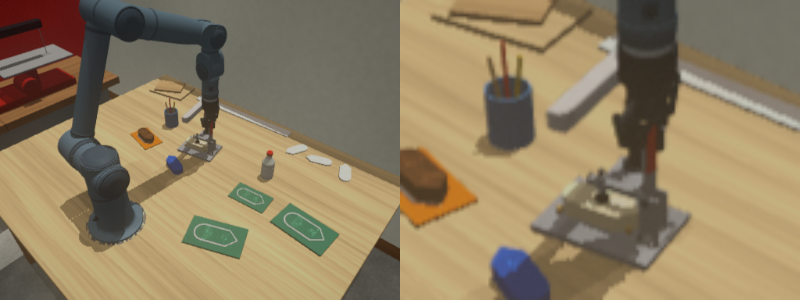

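The side crop shows the handle upright and the pad down on the leaf: locked and released. Now I'll swing it back.

Emit:
{"op": "carry_out", "data": {"motion": [[0, 0, 0, 0, 0, 0, 0], [1, 0, 1, 0, 0, 0, 0], [1, 0, 0, 0, 0, 0, 0], [1, 0, 0, 0, 0, 0, 0], [1, 0, 0, 0, 0, 0, 0], [1, 0, 0, 0, 0, 0, 0], [1, -5.5, 0, 0, 0, 0, 0], [1, -5.5, 0, 0.5, 0, 0, 0]], "squeeze": 25}}

```text
time: 9.45
eef_pos: [0.5652, -0.0052, 0.0981]
eef_rot: [[-0.217, 0.976, 0.0], [0.976, 0.217, 0.007], [0.007, 0.002, -1.0]]
ft_force: [-0.4, 8.6, 2.7]
opening: 0.201
grasp_force: 25.5
```

Emit:
{"op": "carry_out", "data": {"motion": [[1, -5.5, 0, 1, 0, 0, 0], [1, -5.5, 0, 1, 0, 0, 0], [1, -5.5, 0, 1.5, 0, 0, 0], [1, -5.5, 0, 2, 0, 0, 0], [1, -5.5, 0, 2, 0, 0, 0], [1, -5, 0, 2.5, 0, 0, 0], [1, -5, 0, 3, 0, 0, 0], [1, -4.5, 0, 3.5, 0, 0, 0]]}}

```text
time: 10.12
eef_pos: [0.575, -0.0489, 0.0818]
eef_rot: [[-0.216, 0.976, 0.001], [0.976, 0.216, 0.002], [0.002, 0.002, -1.0]]
ft_force: [1.0, 2.9, 2.2]
opening: 0.2
grasp_force: 25.6
```

Emit:
{"op": "carry_out", "data": {"motion": [[1, -4.5, 0, 3.5, 0, 0, 0], [1, -4.5, 0, 4, 0, 0, 0], [1, -4, 0, 4, 0, 0, 0], [1, -3.5, 0, 4.5, 0, 0, 0], [1, -3.5, 0, 4.5, 0, 0, 0], [1, -3, 0, 5, 0, 0, 0], [1, 0, 0, 0, 0, 0, 0], [1, 0, 0, 0, 0, 0, 0]]}}

```text
time: 10.78
eef_pos: [0.5802, -0.0731, 0.055]
eef_rot: [[-0.215, 0.977, 0.001], [0.977, 0.215, -0.001], [-0.001, 0.001, -1.0]]
ft_force: [5.5, 1.5, -2.6]
opening: 0.201
grasp_force: 24.4
```

Emit:
{"op": "carry_out", "data": {"motion": [[-1, 0, 0, 0, 0, 0, 0], [-1, 0, 0, 0, 0, 0, 0], [-1, 0, 0, 0, 0, 0, 0], [-1, 0, 0, 0, 0, 0, 0], [-1, 0, 0, 0, 0, 0, 0], [-1, 0, 0, 0, 0, 0, 0], [-1, 0, 0, 0, 0, 0, 0], [-1, 0, 0, 0, 0, 0, 0]]}}

```text
time: 11.45
eef_pos: [0.5792, -0.072, 0.0558]
eef_rot: [[-0.215, 0.977, -0.0], [0.977, 0.215, -0.0], [-0.0, -0.0, -1.0]]
ft_force: [-0.0, 0.8, -0.2]
opening: 0.996
grasp_force: 0.0
```

```bash
cat >> h.py <<'E'
J0=np.array([.5465,.0723,0])
E
python3 - <<'E'
from h import *
R=tool(JY);L=tool(JY,33);zt=L[:,2]
pre=jig(6-150,0,36)+.040*zt
A=np.array
plan([(A([.579,-.072,.25]),R,7),(A([.41,-.07,.26]),R,6),(A([.385,.09,.26]),R,5),(A([.45,.25,.18]),L,7),(pre,L,7)])
print(pre, jig(6,0,21)+.04*zt)
E
```

```text
[ [0.0, -0.0, -27.7, -0.0, 0.0, -0.0], [0.0, -0.1, -27.8, -0.0, 0.0, -0.0], [0.0, 0.0, -27.7, -0.0, 0.0, -0.0], [0.0, -0.0, -27.7, -0.0, 0.0, -0.0], [0.0, -0.0, -27.8, -0.0, 0.0, -0.0], [0.0, -0.1, -27.7, -0.0, 0.0, -0.0], [0.0, 0.0, -27.8, -0.0, 0.0, -0.0], [6.4, -27.4, -1.7, -0.0, 0.0, -0.0] ]
[ [6.4, -27.5, -1.6, -0.0, 0.0, -0.0], [6.4, -27.4, -1.7, -0.0, 0.0, -0.0], [6.4, -27.4, -1.6, -0.0, 0.0, -0.0], [6.4, -27.5, -1.7, -0.0, 0.0, -0.0], [6.4, -27.4, -1.7, -0.0, 0.0, -0.0], [32.3, 2.0, 0.0, -0.0, 0.0, -0.001], [32.3, 2.0, 0.0, -0.0, 0.0, -0.001], [32.4, 2.1, 0.0, -0.0, 0.0, -0.001] ]
[ [32.3, 2.1, 0.0, -0.0, 0.0, -0.001], [32.3, 2.2, 0.0, -0.0, 0.0, -0.001], [20.3, 14.1, 11.4, 0.0, -0.082, 0.0], [21.1, 14.1, 9.8, 0.0, -0.082, 0.0], [21.8, 14.1, 7.9, 0.0, -0.082, 0.0], [22.4, 14.0, 6.2, 0.0, -0.082, 0.0], [22.9, 14.1, 4.3, 0.0, -0.082, 0.0], [23.1, 14.1, 2.4, 0.0, -0.082, 0.0] ]
[ [23.3, 14.1, 0.5, 0.0, -0.082, 0.0], [5.1, 7.9, 26.9, 0.0, -0.0, 0.0], [5.1, 7.9, 26.9, 0.0, -0.0, 0.0], [5.1, 7.9, 26.9, 0.0, -0.0, 0.0], [5.1, 7.9, 27.0, 0.0, -0.0, 0.0], [5.0, 7.9, 26.9, 0.0, -0.0, 0.0], [5.1, 7.9, 26.9, 0.0, -0.0, 0.0], [5.1, 7.9, 26.9, 0.0, -0.0, 0.0] ]
end [0.5199 0.1916 0.0025]
[0.51983975 0.19157112 0.00245318] [ 0.55256123  0.0451836  -0.01254682]
```

Emit:
{"op": "carry_out", "data": {"motion": [[-1, 0, 0, -28, 0, 0, 0], [-1, 0, 0, -28, 0, 0, 0], [-1, 0, 0, -28, 0, 0, 0], [-1, 0, 0, -28, 0, 0, 0], [-1, 0, 0, -28, 0, 0, 0], [-1, 0, 0, -28, 0, 0, 0], [-1, 0, 0, -28, 0, 0, 0], [-1, 6.5, -27.5, -1.5, 0, 0, 0]]}}

```text
time: 12.12
eef_pos: [0.5586, -0.0731, 0.2594]
eef_rot: [[-0.216, 0.976, 0.014], [0.976, 0.216, -0.003], [-0.006, 0.013, -1.0]]
ft_force: [1.2, -1.5, 0.9]
opening: 0.998
grasp_force: 0.0
```

Emit:
{"op": "carry_out", "data": {"motion": [[-1, 6.5, -27.5, -1.5, 0, 0, 0], [-1, 6.5, -27.5, -1.5, 0, 0, 0], [-1, 6.5, -27.5, -1.5, 0, 0, 0], [-1, 6.5, -27.5, -1.5, 0, 0, 0], [-1, 6.5, -27.5, -1.5, 0, 0, 0], [-1, 32, 2, 0, 0, 0, 0], [-1, 32, 2, 0, 0, 0, 0], [-1, 32, 2, 0, 0, 0, 0]]}}

```text
time: 12.78
eef_pos: [0.3942, 0.026, 0.2612]
eef_rot: [[-0.213, 0.977, 0.001], [0.977, 0.213, 0.0], [-0.0, 0.001, -1.0]]
ft_force: [0.5, 1.1, -0.1]
opening: 0.997
grasp_force: 0.0
```

Emit:
{"op": "carry_out", "data": {"motion": [[-1, 32, 2, 0, 0, 0, 0], [-1, 32, 2, 0, 0, 0, 0], [-1, 20.5, 14, 11.5, 0, -0.082, 0], [-1, 21, 14, 10, 0, -0.082, 0], [-1, 22, 14, 8, 0, -0.082, 0], [-1, 22.5, 14, 6, 0, -0.082, 0], [-1, 23, 14, 4.5, 0, -0.082, 0], [-1, 23, 14, 2.5, 0, -0.082, 0]]}}

```text
time: 13.45
eef_pos: [0.4414, 0.228, 0.1921]
eef_rot: [[-0.189, 0.976, 0.106], [0.859, 0.217, -0.463], [-0.475, 0.004, -0.88]]
ft_force: [0.2, -0.3, 0.8]
opening: 1.001
grasp_force: 0.0
```

Emit:
{"op": "carry_out", "data": {"motion": [[-1, 23.5, 14, 0.5, 0, -0.082, 0], [-1, 5, 8, 27, 0, 0, 0], [-1, 5, 8, 27, 0, 0, 0], [-1, 5, 8, 27, 0, 0, 0], [-1, 5, 8, 27, 0, 0, 0], [-1, 5, 8, 20, 0, 0, 0], [-1, 0, 0, 0, 0, 0, 0], [-1, 0, 0, 0, 0, 0, 0]]}}

```text
time: 14.12
eef_pos: [0.4988, 0.2094, 0.0586]
eef_rot: [[-0.181, 0.977, 0.115], [0.819, 0.214, -0.532], [-0.544, -0.002, -0.839]]
ft_force: [0.7, -0.4, 0.1]
opening: 1.001
grasp_force: 0.0
```

Run:
```python
from h import *
s=readout.sense();im,d=camera('wrist');P=cloud('wrist',d);np.savez('w5.npz',im=im,d=d,P=P,p=s['eef_pos'],R=s['eef_rot'])
im2,d2=camera('side')
a=cv2.resize(im2[110:218,180:324],(400,300));cv2.imwrite('pics/w5.png',np.hstack([cv2.resize(im,(400,300)),a])[...,::-1])
q=(P-s['eef_pos'])@s['eef_rot']*1000;near=(d>0)&(d<.19)&(abs(q[...,1])<70)
for lo in range(-70,70,10):
    m=near&(q[...,1]>=lo)&(q[...,1]<lo+10)&(abs(q[...,0])<16)
    if m.sum()>10: print(lo,m.sum(),np.round(np.percentile(q[m],[50,98,99.8],axis=0)[:, [0,2]],1).tolist())
print(s['eef_pos'])
```

```text
-70 3515 [[11.5, -104.6], [14.0, -93.1], [14.8, -91.0]]
-60 2628 [[6.8, -100.5], [13.6, -60.7], [14.3, -56.3]]
-50 3998 [[11.1, -81.8], [13.6, -51.5], [15.4, -49.0]]
-40 251 [[12.7, -115.1], [15.9, -97.9], [16.0, -96.7]]
-30 46 [[14.8, -121.6], [15.9, -113.3], [16.0, -112.2]]
-20 1010 [[11.1, -115.3], [12.4, -108.4], [12.8, -107.5]]
-10 1186 [[11.1, -115.0], [12.3, -108.8], [12.7, -108.1]]
0 1167 [[11.1, -115.0], [12.3, -108.8], [12.8, -108.0]]
10 1015 [[11.1, -115.4], [12.4, -108.5], [12.8, -107.8]]
20 61 [[14.9, -121.5], [15.9, -112.7], [16.0, -111.1]]
30 240 [[12.8, -115.2], [15.9, -98.3], [16.0, -97.4]]
40 3987 [[11.1, -81.7], [13.6, -51.7], [15.2, -49.2]]
50 2589 [[6.8, -100.7], [13.6, -61.1], [14.3, -56.5]]
60 3691 [[11.6, -105.0], [13.9, -93.4], [14.6, -91.3]]
[0.49878758 0.20941281 0.05857327]
```

View pics/w5.png

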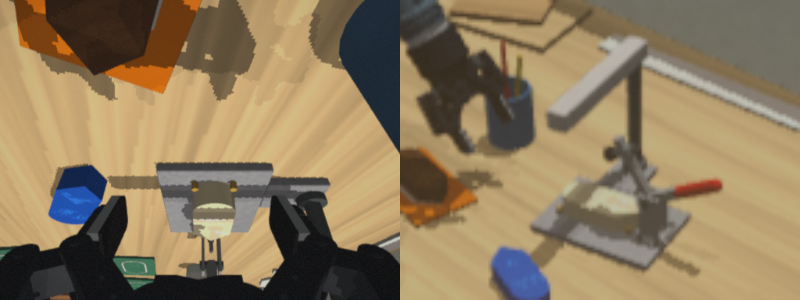

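Wrist view: leaf in the nest at about (212,210), centred between the open fingers; the side view shows the clamp open. I'll refine the leaf's lateral position.

Run:
```python
from h import *
D=np.load('w5.npz');P,d,im=D['P'],D['d'],D['im']
q=(P-J0)@Ro.from_euler('z',JY).as_matrix()*1000
m=(d>0)&(q[...,2]>34)&(q[...,2]<47)&(abs(q[...,0])<75)&(abs(q[...,1])<40)
for lo in range(-65,65,10):
    k=q[m&(q[...,0]>=lo)&(q[...,0]<lo+10)]
    if len(k)>8: print(lo,len(k),np.round(np.percentile(k[:,1],[3,97]),1),np.round(np.median(k[:,2]),1))
m=(d>0)&(q[...,2]>9)&(q[...,2]<16)&(abs(q[...,0])<120)&(abs(q[...,1])<160);print('plate',np.percentile(q[m],[.5,99.5],axis=0).round(1))
L=tool(JY,33);g=jig(6,0,21)+.04*L[:,2]
plan([(jig(6-100,0,36)+.04*L[:,2],L,3),(jig(0,0,36)+.04*L[:,2],L,5)]);print(g)
```

```text
-65 416 [-14.9  17.9] 38.8
-55 330 [-20.6  23.7] 41.0
-45 260 [-22.5  25.4] 41.1
-35 244 [-21.8  24.5] 41.1
-25 217 [-21.5  24.9] 41.1
-15 203 [-22.1  25.2] 41.0
-5 198 [-22.2  24.9] 41.0
5 186 [-21.4  25.2] 41.0
15 156 [-21.5  24.7] 41.0
25 165 [-21.6  24.7] 40.9
35 96 [-16.5  18.8] 40.8
45 39 [-7.2 10.3] 40.9
55 109 [-11.7  15. ] 41.7
plate [[ -83.2 -152.9    9.2]
 [  97.3  137.6   15.7]]
[ [-10.0, 5.1, 29.5, -0.0, -0.001, -0.001], [-10.0, 5.1, 29.5, -0.0, -0.001, -0.001], [-9.9, 5.1, 29.5, -0.0, -0.001, -0.001], [-15.8, 0.0, 10.2, -0.0, 0.0, 0.0], [-15.7, 0.0, 10.3, -0.0, 0.0, 0.0], [-15.8, 0.0, 10.2, -0.0, 0.0, 0.0], [-15.8, 0.0, 10.3, -0.0, 0.0, 0.0], [-15.7, 0.0, 10.2, -0.0, 0.0, 0.0] ]
end [0.5512 0.0511 0.0024]
[ 0.55256123  0.0451836  -0.01254682]
```

Emit:
{"op": "carry_out", "data": {"motion": [[-1, -10, 5.5, 29.5, 0, 0, 0], [-1, -10, 5.5, 29.5, 0, 0, 0], [-1, -10, 5.5, 29.5, 0, 0, 0], [-1, -15.5, 0, 10, 0, 0, 0], [-1, -15.5, 0, 10, 0, 0, 0], [-1, -16, 0, 10.5, 0, 0, 0], [-1, -16, 0, 10.5, 0, 0, 0], [-1, -16, 0, 10, 0, 0, 0]]}}

```text
time: 14.88
eef_pos: [0.5532, 0.0507, 0.0032]
eef_rot: [[-0.18, 0.976, 0.12], [0.82, 0.216, -0.529], [-0.543, 0.003, -0.84]]
ft_force: [-0.2, -0.9, -0.5]
opening: 0.999
grasp_force: 0.0
```

Emit:
{"op": "carry_out", "data": {"motion": [[-1, 0, 0, 0, 0, 0, 0], [-1, 0, 0, 0, 0, 0, 0], [-1, 1, 0, 5, 0, 0, 0], [-1, 1, 0, 5, 0, 0, 0], [-1, 1, 0, 5, 0, 0, 0], [-1, 0, 0, 0, 0, 0, 0], [-0.1, 0, 0, 0, 0, 0, 0], [-0.1, 0, 0, 0, 0, 0, 0]]}}

```text
time: 15.55
eef_pos: [0.5527, 0.0452, -0.0134]
eef_rot: [[-0.181, 0.976, 0.117], [0.82, 0.216, -0.53], [-0.543, -0.001, -0.84]]
ft_force: [0.1, -0.8, -0.6]
opening: 0.741
grasp_force: 0.0
```

Emit:
{"op": "carry_out", "data": {"motion": [[1, 0, 0, 0, 0, 0, 0], [1, 0, 0, 0, 0, 0, 0], [1, 0, 0, 0, 0, 0, 0], [1, 0, 0, 0, 0, 0, 0], [1, 0, 0, 0, 0, 0, 0], [1, 0, 0, 0, 0, 0, 0], [1, 0, 0, 0, 0, 0, 0], [1, 0, 0, 0, 0, 0, 0]], "squeeze": 35}}

```text
time: 16.22
eef_pos: [0.5533, 0.0451, -0.0129]
eef_rot: [[-0.181, 0.977, 0.117], [0.82, 0.215, -0.53], [-0.543, 0.001, -0.84]]
ft_force: [0.3, 2.0, 2.5]
opening: 0.576
grasp_force: 37.8
```

Emit:
{"op": "carry_out", "data": {"motion": [[1, -1.5, 0, -2, 0, 0, 0], [1, -2.5, 0, -4, 0, 0, 0], [1, -2.5, 0, -4, 0, 0, 0], [1, -2.5, 0, -4, 0, 0, 0], [1, -2.5, 0, -4, 0, 0, 0], [1, 4, 0, -2.5, 0, 0, 0], [1, 8, 0, -5, 0, 0, 0], [1, 12.5, 0, -8, 0, 0, 0]]}}

```text
time: 16.88
eef_pos: [0.5464, 0.0734, 0.0081]
eef_rot: [[-0.179, 0.977, 0.116], [0.82, 0.214, -0.53], [-0.543, 0.0, -0.84]]
ft_force: [-0.2, 0.5, -1.0]
opening: 0.576
grasp_force: 37.5
```

Emit:
{"op": "carry_out", "data": {"motion": [[1, 17, 0, -11, 0, 0, 0], [1, 17, 0, -11, 0, 0, 0], [1, 17, 0, -11, 0, 0, 0], [1, 17, 0, -11, 0, 0, 0], [1, 17, 0, -11, 0, 0, 0], [1, 12, 0, -8, 0, 0, 0], [1, 0, 0, 0, 0, 0, 0], [1, 0, 0, 0, 0, 0, 0]]}}

```text
time: 17.55
eef_pos: [0.5216, 0.1875, 0.0079]
eef_rot: [[-0.183, 0.976, 0.118], [0.82, 0.217, -0.53], [-0.543, -0.0, -0.84]]
ft_force: [0.1, -0.7, -0.3]
opening: 0.575
grasp_force: 37.5
```

Run:
```python
from h import *
s=readout.sense();print(s['opening'],s['grasp_force'],s['eef_pos'])
im,d=camera('side');P=cloud('side',d);im1,d1=camera('wrist')
a=cv2.resize(im[110:218,180:324],(400,300));cv2.imwrite('pics/w6.png',np.hstack([cv2.resize(im1,(400,300)),a])[...,::-1])
```

```text
0.5752958845819652 37.50373363494873 [0.52156195 0.18748127 0.00791171]
```

View pics/w6.png

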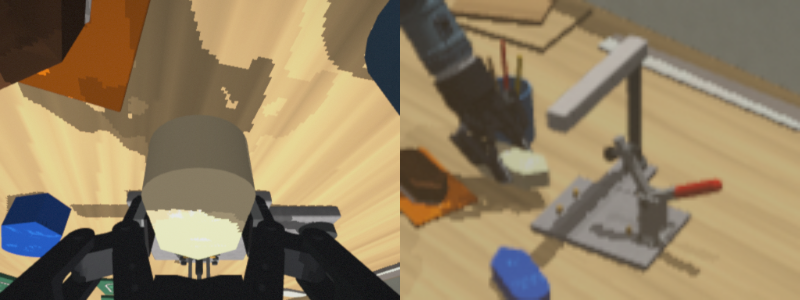

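The leaf is held level and clear of the lamp; the side view shows the jig empty and open. I'll measure the leaf in the hand and plan the carry.

```bash
cat > leafm.py <<'E'
from h import *
def leaf(ztop,mid,yaw,n='wrist'):
    im,d=camera(n);P=cloud(n,d)
    q=(P-np.array([*mid,0]))@Ro.from_euler('z',yaw).as_matrix()*1000
    hsv=cv2.cvtColor(im,cv2.COLOR_RGB2HSV).astype(int)
    m=(d>0)&(abs(q[...,2]-ztop)<5)&(abs(q[...,0])<75)&(abs(q[...,1])<40)&(hsv[...,2]>95)
    print(n,m.sum(),'z',np.median(q[m][:,2]).round(1))
    for lo in range(-70,70,10):
        k=q[m&(q[...,0]>=lo)&(q[...,0]<lo+10)]
        if len(k)>5: print(lo,len(k),np.round(np.percentile(k[:,1],[3,97]),1),np.round(k[:,0].min(),1),np.round(k[:,0].max(),1))
E
python3 - <<'E'
from leafm import *
s=readout.sense();p,R=s['eef_pos'],s['eef_rot']
g=np.array([.5533,.0451,-.0129]);Rg=tool(JY,33)
off=Rg.T@(np.array([.548,.0726,.026])-g);print('off',off)
mid=p+R@off;print('mid',mid);leaf((mid[2]+.014)*1000,mid[:2],JY);leaf((mid[2]+.014)*1000,mid[:2],JY,'top')
A=np.array;GY=np.radians(-84.6);G=tool(GY,33)
w=lambda x,y,z,T:(A([x,y,z])-T@off,T)
plan([(*w(.40,.17,.13,Rg),6),(*w(.38,-.10,.14,Rg),9),(*w(.43,-.30,.11,G),8),(*w(.452,-.3265,.045,G),9)])
E
```

```text
off [ 0.00229118  0.00082658 -0.04787084]
mid [0.51639028 0.21344018 0.04699595]
wrist 15084 z 61.2
-70 677 [-8.2  5.5] -62.7 -60.0
-60 3012 [-19.6  17.2] -60.0 -50.0
-50 2278 [-23.5  21. ] -50.0 -40.0
-40 1899 [-24.8  22.2] -40.0 -30.0
-30 1604 [-25.7  22.8] -30.0 -20.0
-20 1313 [-25.5  22.4] -20.0 -10.0
-10 1077 [-24.7  22. ] -10.0 -0.0
0 898 [-25.1  21.9] 0.0 10.0
10 781 [-24.8  22.2] 10.0 20.0
20 667 [-25.1  21.9] 20.0 30.0
30 528 [-23.7  20.8] 30.0 39.9
40 275 [-16.8  13.1] 40.0 49.9
50 75 [-8.4  4.8] 50.1 58.2
top 170 z 61.2
-30 6 [-3.9 18.9] -23.9 -20.8
-20 15 [-14.   17.8] -19.9 -10.8
-10 28 [-21.   19.9] -9.6 -0.1
0 22 [-25.5  23.9] 1.2 10.0
10 23 [-28.7  15.5] 10.8 19.7
20 27 [-25.1  19.9] 20.1 29.9
30 25 [-26.4  16.8] 30.8 39.2
40 14 [-21.2  13.6] 40.0 47.0
50 10 [-10.5   4.6] 50.3 60.0
[ [-9.9, -20.5, -10.1, -0.0, -0.0, -0.001], [-9.9, -20.5, -10.0, -0.0, -0.0, -0.001], [-9.8, -20.5, -10.1, -0.0, -0.0, -0.001], [-9.8, -20.5, -10.0, -0.0, -0.0, -0.001], [-9.8, -20.5, -10.1, -0.0, -0.0, -0.001], [-9.8, -20.5, -10.0, -0.0, -0.0, -0.001], [-24.8, -8.8, 14.7, -0.0, -0.0, 0.0],
[... 270 characters left out ...]
[-24.8, -8.8, 14.7, -0.0, -0.0, 0.0], [-19.6, 0.2, 17.1, 0.008, -0.0, 0.014] ]
[ [-19.5, 0.6, 17.1, 0.008, -0.0, 0.014], [-19.6, 1.0, 17.2, 0.008, -0.0, 0.014], [-19.5, 1.5, 17.1, 0.008, -0.0, 0.014], [-19.5, 1.8, 17.0, 0.008, -0.0, 0.014], [-19.5, 2.2, 17.1, 0.008, -0.0, 0.014], [-19.4, 2.7, 17.1, 0.008, -0.0, 0.014], [-19.4, 3.1, 17.0, 0.008, -0.0, 0.014], [1.3, 2.1, 7.8, 0.0, -0.0, -0.0] ]
[ [1.3, 2.2, 7.8, 0.0, -0.0, -0.0], [1.2, 2.1, 7.8, 0.0, -0.0, -0.0], [1.3, 2.1, 7.7, 0.0, -0.0, -0.0], [1.3, 2.2, 7.8, 0.0, -0.0, -0.0], [1.3, 2.1, 7.8, 0.0, -0.0, -0.0], [1.2, 2.1, 7.8, 0.0, -0.0, -0.0], [1.3, 2.2, 7.8, 0.0, -0.0, -0.0], [1.3, 2.1, 7.8, 0.0, -0.0, -0.0] ]
end [ 0.4538 -0.3545  0.0061]
```

Emit:
{"op": "carry_out", "data": {"motion": [[1, -10, -20.5, -10, 0, 0, 0], [1, -10, -20.5, -10, 0, 0, 0], [1, -10, -20.5, -10, 0, 0, 0], [1, -10, -20.5, -10, 0, 0, 0], [1, -10, -20.5, -10, 0, 0, 0], [1, -10, -20.5, -10, 0, 0, 0], [1, -25, -9, 14.5, 0, 0, 0], [1, -25, -9, 14.5, 0, 0, 0]]}}

```text
time: 18.42
eef_pos: [0.4004, 0.0818, 0.0949]
eef_rot: [[-0.182, 0.976, 0.119], [0.82, 0.217, -0.529], [-0.543, 0.002, -0.84]]
ft_force: [0.7, -0.4, -1.5]
opening: 0.576
grasp_force: 37.6
```

Emit:
{"op": "carry_out", "data": {"motion": [[1, -25, -9, 14.5, 0, 0, 0], [1, -25, -9, 14.5, 0, 0, 0], [1, -25, -9, 14.5, 0, 0, 0], [1, -25, -9, 14.5, 0, 0, 0], [1, -25, -9, 14.5, 0, 0, 0], [1, -25, -9, 14.5, 0, 0, 0], [1, -25, -9, 14.5, 0, 0, 0], [1, -19.5, 0, 17, 0.008, 0, 0.014]]}}

```text
time: 19.08
eef_pos: [0.3853, -0.156, 0.1005]
eef_rot: [[-0.165, 0.98, 0.108], [0.823, 0.197, -0.533], [-0.544, 0.001, -0.839]]
ft_force: [0.7, 0.9, -1.6]
opening: 0.576
grasp_force: 37.5
```

Emit:
{"op": "carry_out", "data": {"motion": [[1, -19.5, 0.5, 17, 0.008, 0, 0.014], [1, -19.5, 1, 17, 0.008, 0, 0.014], [1, -19.5, 1.5, 17, 0.008, 0, 0.014], [1, -19.5, 2, 17, 0.008, 0, 0.014], [1, -19.5, 2, 17, 0.008, 0, 0.014], [1, -19.5, 2.5, 17, 0.008, 0, 0.014], [1, -19.5, 3, 17, 0.008, 0, 0.014], [1, 1.5, 2, 8, 0, 0, 0]]}}

```text
time: 19.75
eef_pos: [0.431, -0.3368, 0.0687]
eef_rot: [[-0.063, 0.997, 0.054], [0.835, 0.082, -0.544], [-0.546, 0.011, -0.838]]
ft_force: [1.1, 0.1, -1.2]
opening: 0.578
grasp_force: 37.4
```

Run:
```python
from leafm import *
from gm import green
s=readout.sense();p,R=s['eef_pos'],s['eef_rot'];off=np.array([.0023,-.0006,-.0479])
mid=p+R@off;GY=np.radians(-84.6);print('tcp',p,'mid',mid,s['grasp_force'])
leaf((mid[2]+.014)*1000,mid[:2],GY)
im,d=camera('top');green(im,cloud('top',d),d);im,d=camera('side');green(im,cloud('side',d),d)
G=tool(GY,33);print(G.T@R)
plan([(np.array([.452,-.3265,.040])-G@off,G,6),(np.array([.452,-.3265,.0205])-G@off,G,8)])
```

```text
tcp [ 0.43104633 -0.3368432   0.06870419] mid [ 0.42771063 -0.30893483  0.10756363] 37.36769735813141
wrist 14037 z 119.3
-70 1031 [-12.1  10.4] -64.9 -60.0
-60 2244 [-20.2  17.4] -60.0 -50.0
-50 2173 [-23.3  21.7] -50.0 -40.0
-40 1796 [-24.2  22.7] -40.0 -30.0
-30 1537 [-27.5  22.8] -30.0 -20.0
-20 1232 [-24.7  22.3] -20.0 -10.0
-10 1029 [-24.6  22.2] -10.0 -0.0
0 875 [-24.9  22.4] 0.0 10.0
10 748 [-24.9  21.9] 10.0 20.0
20 628 [-24.8  22.1] 20.1 30.0
30 486 [-22.4  19.8] 30.0 40.0
40 219 [-14.1  11.6] 40.0 49.9
50 39 [-7.   2.5] 50.1 56.1
board (455.5850830078125, -358.0651550292969) (91.05018615722656, 83.17584228515625) 5.311487674713135
outline 0 (0.0, 0.0) (0.0, 0.0) 0.0
board (450.81982421875, -323.5216369628906) (99.83684539794922, 161.83065795898438) 5.837103366851807
outline 425 (451.89459228515625, -328.7064208984375) (73.95825958251953, 135.28294372558594) 4.546013832092285
[[ 0.99986795 -0.01613754 -0.00191178]
 [ 0.01614276  0.99986592  0.00274949]
 [ 0.00186716 -0.00277999  0.99999439]]
[ [2.3, 4.2, 11.3, -0.0, -0.001, -0.001], [2.4, 4.1, 11.3, -0.0, -0.001, -0.001], [2.3, 4.2, 11.4, -0.0, -0.001, -0.001], [2.3, 4.1, 11.3, -0.0, -0.001, -0.001], [2.4, 4.2, 11.3, -0.0, -0.001, -0.001], [2.3, 4.2, 11.3, -0.0, -0.001, -0.001], [1.3, -0.0, 2.0, -0.0, 0.0, -0.0], [1.4, -0.0, 2.1, -0.0, 0.0, -0.0] ]
[ [1.3, -0.0, 2.0, -0.0, 0.0, -0.0], [1.3, -0.0, 2.1, -0.0, 0.0, -0.0], [1.4, -0.0, 2.0, -0.0, 0.0, -0.0], [1.3, -0.1, 2.0, -0.0, 0.0, -0.0], [1.4, 0.0, 2.1, -0.0, 0.0, -0.0], [1.3, 0.0, 2.0, -0.0, 0.0, -0.0] ]
end [ 0.4552 -0.3543 -0.0184]
```

Emit:
{"op": "carry_out", "data": {"motion": [[1, 2.5, 4.5, 11.5, 0, 0, 0], [1, 2.5, 4, 11.5, 0, 0, 0], [1, 2, 4.5, 11.5, 0, 0, 0], [1, 2, 4, 11.5, 0, 0, 0], [1, 2, 4.5, 11.5, 0, 0, 0], [1, 2, 4.5, 11.5, 0, 0, 0], [1, 0, 0, 0, 0, 0, 0], [1, 0, 0, 0, 0, 0, 0]]}}

```text
time: 20.57
eef_pos: [0.4575, -0.3547, 0.0014]
eef_rot: [[-0.072, 0.996, 0.052], [0.838, 0.089, -0.539], [-0.541, 0.005, -0.841]]
ft_force: [-0.2, -0.4, -1.5]
opening: 0.58
grasp_force: 37.4
```

Emit:
{"op": "carry_out", "data": {"motion": [[1, 1.5, 0, 2, 0, 0, 0], [1, 1.5, 0, 2, 0, 0, 0], [1, 1.5, 0, 2, 0, 0, 0], [1, 1.5, 0, 2, 0, 0, 0], [1, 1, 0, 2, 0, 0, 0], [1, 1, 0, 2, 0, 0, 0], [1, 0, 0, 0, 0, 0, 0], [1, 0, 0, 0, 0, 0, 0]]}}

```text
time: 21.23
eef_pos: [0.4584, -0.3558, -0.0127]
eef_rot: [[-0.07, 0.996, 0.053], [0.837, 0.088, -0.54], [-0.542, 0.007, -0.84]]
ft_force: [0.4, -0.3, -0.3]
opening: 0.579
grasp_force: 37.4
```

Run:
```python
from leafm import *
s=readout.sense();p,R=s['eef_pos'],s['eef_rot'];off=np.array([.0023,-.0006,-.0479])
mid=p+R@off;print('mid',mid,s['ft_force'],s['torque']);leaf((mid[2]+.014)*1000,(.452,-.3265),np.radians(-84.6))
```

```text
mid [ 0.4551202  -0.32803474  0.02624718] [ 0.44774832 -0.27902538 -0.26233201] [0.56930956 0.06302507 0.00101661]
wrist 15209 z 40.5
-70 16 [-1.2  6.9] -61.1 -60.0
-60 3277 [-13.6  20.3] -60.0 -50.0
-50 2422 [-18.5  25.1] -50.0 -40.0
-40 1971 [-20.2  26.7] -40.0 -30.0
-30 1614 [-20.8  26.7] -30.0 -20.0
-20 1415 [-23.6  27.7] -20.0 -10.0
-10 1107 [-20.4  26.5] -10.0 -0.0
0 928 [-20.6  26.5] 0.0 10.0
10 783 [-20.5  26.4] 10.0 20.0
20 669 [-20.6  26.2] 20.0 30.0
30 576 [-20.1  25.8] 30.0 40.0
40 326 [-13.6  18.5] 40.0 50.0
50 104 [-5.9 10.7] 50.1 59.7
```

Emit:
{"op": "carry_out", "data": {"motion": [[1, 0.5, -1.5, 1, 0, 0, 0], [1, 0.5, -1.5, 1, 0, 0, 0], [1, 0.5, 0, 0.8, 0, 0, 0], [1, 0.5, 0, 0.8, 0, 0, 0], [1, 0.5, 0, 0.8, 0, 0, 0], [1, 0, 0, 0, 0, 0, 0], [1, 0, 0, 0, 0, 0, 0], [1, 0, 0, 0, 0, 0, 0]]}}

```text
time: 21.95
eef_pos: [0.4558, -0.3564, -0.0176]
eef_rot: [[-0.07, 0.996, 0.054], [0.837, 0.088, -0.54], [-0.543, 0.007, -0.84]]
ft_force: [-1.0, -0.4, -1.4]
opening: 0.582
grasp_force: 37.4
```

Emit:
{"op": "carry_out", "data": {"motion": [[1, 0.3, 0, 0.4, 0, 0, 0], [1, 0.3, 0, 0.4, 0, 0, 0], [1, 0, 0, 0, 0, 0, 0], [1, 0, 0, 0, 0, 0, 0], [1, 0, 0, 0, 0, 0, 0], [1, 0, 0, 0, 0, 0, 0], [1, 0, 0, 0, 0, 0, 0], [1, 0, 0, 0, 0, 0, 0]]}}

```text
time: 22.62
eef_pos: [0.4557, -0.3562, -0.0185]
eef_rot: [[-0.07, 0.996, 0.054], [0.837, 0.088, -0.54], [-0.543, 0.007, -0.84]]
ft_force: [-0.2, -0.3, -1.9]
opening: 0.579
grasp_force: 37.4
```

Emit:
{"op": "carry_out", "data": {"motion": [[1, 0.3, 0, 0.4, 0, 0, 0], [1, 0, 0, 0, 0, 0, 0], [1, 0.3, 0, 0.4, 0, 0, 0], [1, 0, 0, 0, 0, 0, 0], [1, 0, 0, 0, 0, 0, 0], [1, 0, 0, 0, 0, 0, 0], [1, 0, 0, 0, 0, 0, 0], [1, 0, 0, 0, 0, 0, 0]]}}

```text
time: 23.28
eef_pos: [0.4558, -0.3564, -0.0188]
eef_rot: [[-0.07, 0.996, 0.054], [0.836, 0.088, -0.541], [-0.544, 0.007, -0.839]]
ft_force: [-2.2, 3.4, 6.0]
opening: 0.578
grasp_force: 38.6
```

Emit:
{"op": "carry_out", "data": {"motion": [[-0.2, 0, 0, 0, 0, 0, 0], [-0.3, 0, 0, 0, 0, 0, 0], [-0.4, 0, 0, 0, 0, 0, 0], [-0.6, 0, 0, 0, 0, 0, 0], [-0.8, 0, 0, 0, 0, 0, 0], [-1, 0, 0, 0, 0, 0, 0], [-1, 0, 0, 0, 0, 0, 0], [-1, 0, 0, 0, 0, 0, 0]]}}

```text
time: 23.95
eef_pos: [0.4557, -0.3562, -0.0196]
eef_rot: [[-0.07, 0.996, 0.054], [0.837, 0.088, -0.54], [-0.542, 0.007, -0.84]]
ft_force: [0.2, -0.5, -0.8]
opening: 1.002
grasp_force: 0.0
```

Emit:
{"op": "carry_out", "data": {"motion": [[-1, 0, 0, -5, 0, 0, 0], [-1, 0, 0, -10, 0, 0, 0], [-1, 0, 0, -15, 0, 0, 0], [-1, 0, 0, -20, 0, 0, 0], [-1, 0, 0, -20, 0, 0, 0], [-1, 0, 0, -20, 0, 0, 0], [-1, 0, 0, -10, 0, 0, 0], [-1, 0, 0, 0, 0, 0, 0]]}}

```text
time: 24.62
eef_pos: [0.4519, -0.3019, 0.067]
eef_rot: [[-0.07, 0.996, 0.057], [0.836, 0.09, -0.541], [-0.544, 0.01, -0.839]]
ft_force: [0.4, -0.9, 0.2]
opening: 0.998
grasp_force: 0.0
```

Run:
```python
from leafm import *
leaf(34,(.452,-.3265),np.radians(-84.6))
im,d=camera('wrist');im2,d2=camera('side')
a=cv2.resize(im2[120:300,180:420],(400,300));cv2.imwrite('pics/w7.png',np.hstack([cv2.resize(im,(400,300)),a])[...,::-1])
print(readout.sense()['ft_force'])
```

```text
wrist 6176 z 32.9
-60 562 [-15.6  17.1] -59.7 -50.0
-50 804 [-21.3  21.9] -50.0 -40.0
-40 792 [-23.3  23.4] -40.0 -30.0
-30 704 [-23.5  23.5] -30.0 -20.0
-20 648 [-23.3  23.4] -20.0 -10.0
-10 568 [-23.6  23.5] -9.9 -0.1
0 516 [-23.9  23.1] 0.0 10.0
10 475 [-23.6  23.1] 10.0 20.0
20 427 [-23.7  23.1] 20.1 30.0
30 379 [-23.4  22.5] 30.0 40.0
40 230 [-16.9  15.9] 40.0 49.9
50 71 [-7.9  6.7] 50.2 60.0
[-0.64538508 -0.22798397 -0.08756591]
```

View pics/w7.png

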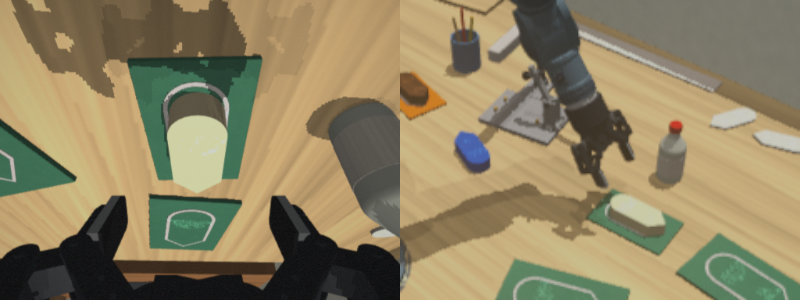

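The leaf lies flat and centred in the outline on the smallest (165 x 100) green board, nothing is touching the robot, and the clamp was released fully open.

```bash
python3 -c "
from workcell import workorder;print(workorder.close_job())"
```

```text
the job is handed in; nothing more can be done
None
```

The job is handed in, with no verdict returned: the clamp was locked on the leaf, let go and swung back open, and the leaf now lies flat inside the small green board's outline, measured within about 2 mm of its middle.

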